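Scan the block's job label, then set the register stop

ROBOT

A 6-joint arm with a two-finger parallel gripper is mounted at the origin on the work surface. World frame = base frame: x ahead of the robot, y to its left, z up, the work surface at z = 0. Lengths are in m, angles in rad, forces in N, time in s.
With the tool pointing down it reaches from about 0.375 to 0.975 m from the base axis. Payload 3.8 kg.
Tool frame: the origin (TCP) lies midway between the tips of the shut fingers; the grasp point (between the pads) lies 19 mm behind it; x points along the fingers, z is the direction in which the jaws open and shut, and the axes are right-handed (so a half turn about x gives the same grasp; the last joint's range is limited). The gripper opens to 85 mm and grips with 20 to 120 N. Pads are 22 mm wide; open, the fingers measure 114 mm over their backs; the gripper's body (76 mm by 85 mm) begins 54 mm behind the grasp point. The pads swing forward as they close: fully open they stand 13 mm farther back than shut.
Start: joints at [-1.382, 0.264, 1.604, -0, 1.274, -0.037], TCP at [0.151, -0.658, 0.231] pointing down, gripper open.
Joint ranges: [-2.63, 2.63], [-0.94, 2.18], [0.31, 2.57], [-1.31, 4.45], [0, 2.66], [-2.55, 2.55]. Speed limits (rad/s): [2.57, 2.57, 3.14, 3.14, 3.14, 3.14].

INTERFACE

Orientations are given as a rotation vector (axis times angle).
In Python, from workcell import * gives the robot as it stands. The module is installed in compiled form; this text tells all that it offers.
- The arm moves only by the tool carry_out, never from a script. Its arguments are lists of equal length, an entry for each row: "offset": the shift along the tool's x, y, z in cm, a list of three; "delta_rot": the turn, a rotation vector about the tool's x, y, z in degrees, a list of three. A call has exactly 5 rows; each row shifts and turns the commanded pose from where the row before left it, along the tool's axes as they then stand; what a row does not reach is not made up. A row lasts 1/12 s, in which the tool goes at most 41.7 mm and 7.16 degrees, less where a joint would pass 70% of its speed; a pose out of reach is approached as far as the arm can. A call is refused whole if a number of a shift passes 4.17 or a number of a turn 7.16, either way. A call with a gripper value outside its range is refused whole. "fingers" is the opening, from -1 (shut) to 1 (fully open), set as the call begins (left out, the last holds). The fingers move at their own pace and stop on an object; "newtons" is the grip in N (left out, the last holds). Time passes only in rows, so rows that do not move let the fingers close, or fill a call up. It gives the time, the measured TCP pose, the force and the opening at its end, in the units of the state.
- read_state(): the state, without advancing time (a new reading comes with each control period).
- read_camera(name): name is "scene" or "side" or "wrist"; returns (picture, depth): 480x640x3 uint8, red, green, blue; 480x640 float32, m along the optical axis (not along the pixel's ray), 0 where there is no reading.
- get_calibration(name): a dict with "fx", "fy", "cx", "cy" (pixels), "distortion" ([k1, k2, p1, p2, k3] as OpenCV has them; the pictures are not rectified), "R" (3x3) and "t" (3): a world point X has camera coordinates R X + t; the wrist camera has in their place "mount" (4x4, takes a point from camera to tool coordinates, whose origin is the TCP and whose axes are the tool frame's). Camera axes: x right, y down, z forward; pixel columns grow to the right and rows downward; lengths in m; the calibration is good to about 2 mm. A picture is of the moment at which its call begins: read the wrist's pose just before it. get_calibration takes no time and is no camera call.
- finish_job(): hands the job in, once; it reports no verdict.
The state is a dict: "time": time; "q": joint angles; "joint_vel": joint speeds; "joint_torque": joint torques, N m; "tool_pos": TCP position; "tcp_rot": TCP orientation; "wrist_force": force on the tool from outside, world axes, zero at the start; "torque": the same for the moment, N m; "width": opening from 0.0 (shut) to 1.0 (fully open).
Only numpy, scipy, OpenCV 4.12 (cv2) and the standard library are available. Lean on these libraries where they do the work, as an engineer would, in place of code of your own. Each camera call takes 0.05 s, during which the arm holds its last target. There are 200 camera calls.

TASK

Set up the register board for the next print run. Pick up the orange hand scanner, hold it upright and still for two seconds with its window about 6 cm above the middle of the barcode label on the carved block, and stand it back on its pad. Then take the red tab of the sliding stop, slide the stop along its rail until its spring ball clicks into the groove of the brass bar, and finish there still gripping the tab, with the stop seated in the notch; leave the block, bottle, jar and brush where they are.

Things in the scene. Friction and masses are not known exactly. Their poses are not given: they have to be found in the camera images.
- scanner: cordless hand scanner, 130 mm tall, 110 to 230 g, upright on its pad: orange head 50 x 50 mm, 34 mm high, grey collar to 44 mm, then a square black grip 30 x 30 mm (sides along its x and y) up to 130 mm. Origin: centre of its underside, the red scan window, which looks down its -z axis; z up along the grip. Grip the black part from above, across either pair of sides.
- pad: black rubber pad with a yellow border, 100 x 100 x 4 mm, fixed to the table; origin at the centre of its underside, so the scanner's origin is 4 mm above it when it stands there. The scanner starts within 8 mm of its middle.
- label (a point): centre of the white barcode label (44 x 34 mm, black stripes) on top of the carved block, 42 mm above the table; z up.
- block: carved wooden printing block, 100 x 160 x 22 mm (x, y, z), 600 g, lying loose on a fixed plywood board 20 mm thick; origin at the centre of its underside. To be left in place.
- stop: aluminium carriage 40 x 40 mm on a steel rail fixed on the plywood board. Slides only along its own y, about 1.5 N friction, 140 mm between dead stops. It starts 0 to 25 mm from the end at its -y side; the notch lies towards +y, 45 to 110 mm from that end. Origin: on the rail's centre line, on top of the board, 20 mm above the table; z up.
- tab (a point): centre of the red upright tab to grip, on top of the carriage, 56 mm above the origin of the stop; axes as the stop's. It is 30 mm along x, 14 mm along y, and stands free from 22 mm below to 22 mm above this point. Grip from above with the fingers closing along y.
- ball (a point): centre of the spring ball (14 mm across) when on the flat, under an arm of the stop 36 mm to its +x side (arm up to 46 mm above the stop's origin). It runs on a brass bar 16 mm wide, 12 mm high, 230 mm long, parallel to the rail and screwed down at a different place each time. The one groove, 12 mm wide, across the bar's middle is the notch, seen from above unless the stop covers it.
- detent (a joint): how far the ball has dropped below the bar's flat top, m: 0 on the flat, 0.0035 seated in the notch, 0.0013 at 2 mm off its centre. Over the last 6 mm before the centre the ball pulls the stop forward, with up to about 8 N; beyond the centre it pulls back as hard. A stop let loose within 4 mm of the centre snaps to it by itself.
- bottle: clear plastic bottle with blue cap, 60 mm across, 190 mm tall, loose, 300 g; origin at the centre of its underside. Not part of the job.
- jar: small ink jar with yellow label and black lid, 64 mm across, 70 mm tall, loose; origin at the centre of its underside. Not part of the job.
- brush: wooden brush lying along its x axis, 200 mm long, about 30 mm high, loose; origin at the middle of its underside. Not part of the job.
Not all that is in view belongs to the job. Leave any green look-alike of the scanner alone. There is more than one size of the pad; the one meant has the size given above.

How it is judged:
By the outcome, as a careful person would: the job done as asked, in the order asked, and still so for the second after the job is handed in, while the arm keeps its last pose, push and grip.
It also fails if it takes over 72 s, if anything falls off the work surface, if the arm or the gripper's body presses on something with over 40 N, if the wrist force passes 120 N, or if a joint passes its speed limit or range.

## Working session

There is one attempt and no reset: what is moved stays moved. The work goes in short steps, Python scripts to look and compute and a tool call to move; the robot and the scene stay as the last step left them, time stands still between calls to the robot, and variables do not carry over. Pictures are saved under pics/ and viewed, about 8 in all and at most 12, crops included, and the job is handed in when it is done.

Besides the shell and the picture viewer there is one more tool, called after "Call:" by a JSON object that holds its "method" and its "body". carry_out: Moves the arm, as the interface text tells. Its arguments: {"type":"object","properties":{"offset":{"type":"array"},"delta_rot":{"type":"array"},"fingers":{"type":"number"},"newtons":{"type":"number"}},"required":["offset","delta_rot"]}

```bash
mkdir -p pics; cat > h.py <<'E'
from workcell import *
import numpy as np, cv2
from scipy.spatial.transform import Rotation as Ro
def grab(name,tag):
    s=read_state(); im,d=read_camera(name)
    np.savez(f'pics/{tag}.npz',im=im,d=d,p=s['tool_pos'],r=s['tcp_rot'])
    cv2.imwrite(f'pics/{tag}.png',cv2.cvtColor(im,cv2.COLOR_RGB2BGR)); return im,d
def cloud(name,tag):
    z=np.load(f'pics/{tag}.npz'); c=get_calibration(name); d=z['d']
    K=np.array([[c['fx'],0,c['cx']],[0,c['fy'],c['cy']],[0,0,1.]])
    v,u=np.mgrid[0:480,0:640]
    pts=np.stack([u.ravel(),v.ravel()],1).astype(np.float64)[:,None]
    n=cv2.undistortPoints(pts,K,np.array(c['distortion'],float))[:,0]
    P=np.c_[n,np.ones(len(n))]*d.ravel()[:,None]
    if 'mount' in c:
        M=np.array(c['mount']); P=P@M[:3,:3].T+M[:3,3]
        P=P@Ro.from_rotvec(z['r']).as_matrix().T+z['p']
    else:
        R=np.array(c['R']); P=(P-np.array(c['t']))@R
    P[d.ravel()==0]=np.nan
    return z['im'],P.reshape(480,640,3)
E
python3 - <<'E'
from h import *
s=read_state(); print(s)
for n in ('scene','side'): grab(n,n+'0')
E
```

```text
{'time': 0.0, 'q': array([-1.38189106e+00,  2.64707729e-01,  1.60536941e+00, -7.89036145e-06,
        1.27369801e+00, -3.68691236e-02]), 'joint_vel': array([-1.68462963e-04,  9.01643474e-05, -3.79858474e-04, -2.82660252e-04,
        1.17637432e-03, -2.40289778e-04]), 'joint_torque': array([ 2.46524023e-04, -5.15122640e+01, -3.67312682e+01, -1.83035431e-04,
        1.31714973e-02, -2.82596773e-07]), 'tool_pos': array([ 0.15098564, -0.65715103,  0.22999511]), 'tcp_rot': array([ 1.04272095,  1.30928155, -1.0403537 ]), 'wrist_force': array([-0.77192727,  0.06961762,  0.40569978]), 'torque': array([-0.00993257, -0.01120903,  0.04089922]), 'width': 0.9956310697477907}
```

View pics/scene0.png

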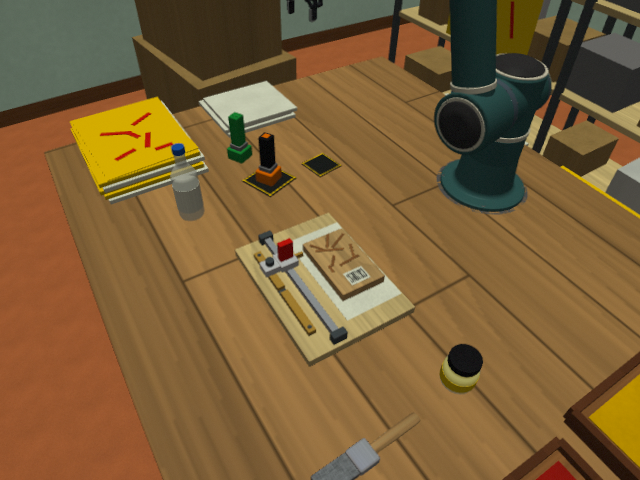

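View pics/side0.png

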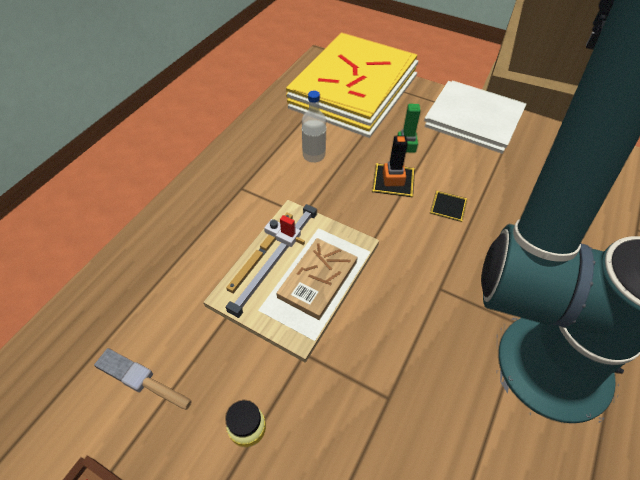

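Scene view: the orange scanner is at about (267,160) on the larger pad (268,180). The label is at (356,275), the red tab at (286,250), and the brass bar runs from about (258,255) to (312,330). The side view agrees; there the bar's middle is near (250,265). Next I measure.

```bash
cat > m.py <<'E'
from h import *
import sys
def seg(name,tag):
    im,P=cloud(name,tag); hsv=cv2.cvtColor(im,cv2.COLOR_RGB2HSV); H,S,V=[hsv[...,i].astype(int) for i in range(3)]
    x,y,z=P[...,0],P[...,1],P[...,2]
    return im,P,H,S,V
def rect(Q):
    (c,sz,a)=cv2.minAreaRect(Q[:,:2].astype(np.float32)*1000); return np.round(c,1),np.round(sz,1),round(a,1),len(Q)
E
python3 - <<'E'
from m import *
for n in ('scene','side'):
    im,P,H,S,V=seg(n,n+'0'); z=P[...,2]; print(n)
    cx=(267,160) if n=='scene' else (398,160)
    v,u=np.mgrid[0:480,0:640]
    near=(abs(u-cx[0])<30)&(abs(v-cx[1])<45)
    org=near&(H>5)&(H<16)&(S>200)&(V>130)&(z>.02)&(z<.036)
    blk=near&(V<60)&(z>.05)&(z<.14)
    top=near&(V<90)&(z>.124)&(z<.14)
    for k,m in(('orange',org),('grip',blk),('griptop',top)):
        Q=P[m]; print(k,rect(Q),np.nanmedian(Q,0).round(4),np.nanmax(Q[:,2]).round(4))
    pad=near&(H>20)&(H<32)&(S>180)&(V>120)&(z<.012)
    print('pad',rect(P[pad]))
    t=(270,320,230,270) if n=='scene' else (270,305,205,245)
    red=(u>t[0])&(u<t[1])&(v>t[2])&(v<t[3])&((H<6)|(H>174))&(S>180)&(V>80)
    Q=P[red]; print('tab',rect(Q),Q[:,2].min(),Q[:,2].max())
    Q=Q[Q[:,2]>.094];print('tabtop',rect(Q))
    lab=(356,275) if n=='scene' else (305,293)
    near=(abs(u-lab[0])<22)&(abs(v-lab[1])<20)&(z>.037)&(z<.047)&(S<60)
    Q=P[near]; print('label',rect(Q),np.nanmedian(Q[:,2]))
    brass=(z>.026)&(z<.038)&(H>15)&(H<28)&(S>140)&(P[...,0]>0.3)
    brass&=(u>240)&(u<330)&(v>245)&(v<340) if n=='scene' else (u>220)&(u<300)&(v>215)&(v<300)
    Q=P[brass]; print('brass',rect(Q),np.nanmedian(Q,0))
    pt={'scene':[(188,180),(464,365),(385,435),(238,130),(265,237),(338,335)],'side':[(313,150),(243,425),(150,380),(412,120),(310,211),(235,309)]}[n]
    for a in pt: print(a,P[a[1],a[0]].round(3))
im=cv2.imread('pics/scene0.png');c1=cv2.resize(im[225:365,230:370],(600,600),interpolation=cv2.INTER_CUBIC)
cv2.imwrite('pics/c1.png',c1)
E
```

```text
scene
orange (array([ 467.7, -286. ]), array([33.6, 56.4]), 73.7, 25) [ 0.4633 -0.2802  0.0352] 0.0359
grip (array([ 473.9, -348. ]), array([ 37.1, 147.4]), 9.2, 614) [ 0.4734 -0.2888  0.0931] 0.1347
griptop (array([ 474. , -347.3]), array([ 35.8, 143.5]), 9.0, 97) [ 0.47   -0.289   0.1306] 0.1352
pad (array([ 462. , -300.4]), array([105.3, 102.2]), 18.6, 103)
tab (array([559.6, -13.7]), array([96.5, 24.4]), 44.2, 78) 0.021661211552064793 0.09971490312670458
tabtop (array([584. ,   9.5]), array([14.5, 28.9]), 86.0, 73)
label (array([481. , 114.6]), array([44.1, 34.7]), 0.3, 282) 0.041722157464355925
brass (array([579. ,  62.1]), array([231.1, 100.5]), 89.0, 644) [0.6215335  0.09663162 0.03126181]
(188, 180) [ 0.68  -0.254  0.115]
(464, 365) [0.457 0.387 0.069]
(385, 435) [0.622 0.398 0.02 ]
(238, 130) [ 0.487 -0.409  0.096]
(265, 237) [ 0.586 -0.076  0.041]
(338, 335) [0.59  0.214 0.041]
side
orange (array([ 478.1, -279.7]), array([18.1, 47.5]), 58.0, 13) [ 0.4803 -0.2767  0.0344] 0.036
grip (array([ 475.7, -350. ]), array([ 34.6, 150. ]), 13.5, 424) [ 0.4598 -0.2842  0.0995] 0.1385
griptop (array([ 462.7, -293.9]), array([29.4, 30.4]), 29.1, 110) [ 0.4597 -0.2867  0.1333] 0.1385
pad (array([ 449.9, -268.5]), array([97.6,  5.9]), 40.7, 3)
tab (array([581.7,  10.1]), array([11. , 30.4]), 82.1, 219) nan nan
tabtop (array([581.9,  10.6]), array([29.1, 13.1]), 0.1, 80)
label (array([493.5, 115.8]), array([71.3, 36.1]), 0.9, 342) 0.04352272844161849
brass (array([618.4,  64.7]), array([224.2,  17.3]), 88.9, 452) [0.61781757 0.10788958 0.03242025]
(313, 150) [ 0.668 -0.252  0.045]
(243, 425) [0.436 0.388 0.069]
(150, 380) [0.641 0.398 0.017]
(412, 120) [ 0.476 -0.41   0.104]
(310, 211) [ 0.578 -0.078  0.039]
(235, 309) [0.58  0.212 0.042]
```

View pics/c1.png

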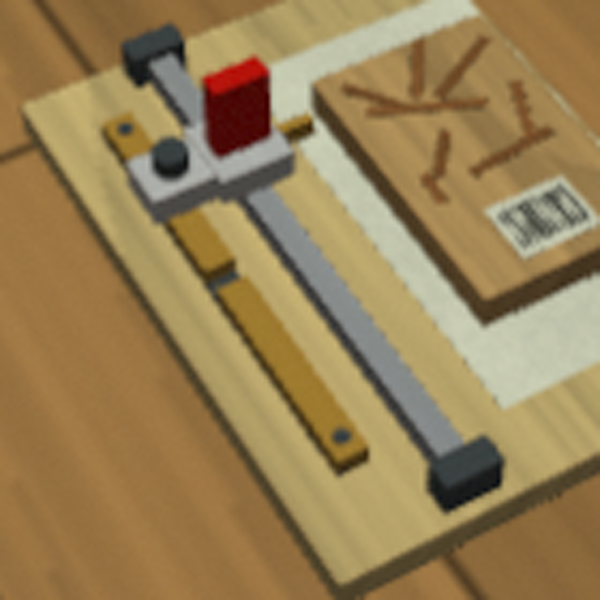

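Groove at scene pixel (282,290); the stop needs to travel about 53 mm towards +y. Now I work out a wrist look over the scanner.

```bash
cat >> h.py <<'E'
def go(target,yaw=None):
    """offset (cm) in tool axes to target; yaw = wanted direction of the jaw axis (deg, mod 180)"""
    s=read_state(); R=Ro.from_rotvec(s['tcp_rot']).as_matrix(); 
    zy=np.degrees(np.arctan2(R[1,2],R[0,2]))
    print('t',round(s['time'],2),'tcp',s['tool_pos'].round(4),'jaw yaw',zy.round(2),'tilt xaxis',R[:,0].round(4),'q6',s['q'][5].round(2),'F',s['wrist_force'].round(2),'w',round(s['width'],3))
    print('offset cm',(R.T@(np.array(target)-s['tool_pos'])*100).round(2))
    if yaw is not None:
        d=(yaw-zy+90)%180-90; print('turn about tool x (deg)',round(-d,2))
        A=Ro.from_rotvec([0,0,np.radians(d)]).as_matrix()@R; print('offset after turn',(A.T@(np.array(target)-s['tool_pos'])*100).round(2))
E
python3 - <<'E'
from h import *
c=get_calibration('wrist'); print(np.round(c['mount'],3),c['fx'],c['cx'],c['cy'])
go([0.463,-0.294,0.30],20)
E
```

```text
[[ 0.    -0.26   0.966 -0.142]
 [-0.001 -0.966 -0.26   0.067]
 [ 1.    -0.001 -0.    -0.001]
 [ 0.     0.     0.     1.   ]] 341.44837255797233 314.801724350505 239.61166059883266
t 0.1 tcp [ 0.151  -0.6572  0.2301] jaw yaw -77.06 tilt xaxis [-4.e-04  2.e-03 -1.e+00] q6 -0.04 F [ 0.28 -0.28  0.21] w 1.0
offset cm [ -6.93  38.54 -28.43]
turn about tool x (deg) 82.94
offset after turn [ -6.91 -23.46 -41.76]
```

Call:
{"method": "carry_out", "body": {"offset": [[-0.46, 2.57, -1.9], [-0.46, 2.57, -1.9], [-0.46, 2.57, -1.9], [-0.46, 2.57, -1.9], [-0.46, 2.57, -1.9]], "delta_rot": [[0, 0, 0], [0, 0, 0], [0, 0, 0], [0, 0, 0], [0, 0, 0]], "fingers": 1, "newtons": 50}}

```text
time: 0.52
tool_pos: [0.2556, -0.535, 0.2537]
tcp_rot: [1.042, 1.308, -1.041]
wrist_force: [0.1, 0.0, -0.0]
width: 1.0
```

Call:
{"method": "carry_out", "body": {"offset": [[-0.46, 2.57, -1.9], [-0.46, 2.57, -1.9], [-0.46, 2.57, -1.9], [-0.46, 2.57, -1.9], [-0.46, 2.57, -1.9]], "delta_rot": [[0, 0, 0], [0, 0, 0], [0, 0, 0], [0, 0, 0], [0, 0, 0]]}}

```text
time: 0.93
tool_pos: [0.3596, -0.4135, 0.277]
tcp_rot: [1.042, 1.308, -1.041]
wrist_force: [1.0, -0.8, -0.6]
width: 0.999
```

Call:
{"method": "carry_out", "body": {"offset": [[-0.46, 2.57, -1.9], [-0.46, 2.57, -1.9], [-0.46, 2.57, -1.9], [-0.46, 2.57, -1.9], [-0.46, 2.57, -1.9]], "delta_rot": [[0, 0, 0], [0, 0, 0], [0, 0, 0], [0, 0, 0], [0, 0, 0]]}}

```text
time: 1.35
tool_pos: [0.4635, -0.2922, 0.3]
tcp_rot: [1.041, 1.308, -1.041]
wrist_force: [0.5, 0.5, -0.2]
width: 0.996
```

Call:
{"method": "carry_out", "body": {"offset": [[0, 0, 0], [0, 0, 0], [0, 0, 0], [0, 0, 0], [0, 0, 0]], "delta_rot": [[0, 0, 0], [0, 0, 0], [0, 0, 0], [0, 0, 0], [0, 0, 0]]}}

```text
time: 1.77
tool_pos: [0.4621, -0.2946, 0.2997]
tcp_rot: [1.042, 1.308, -1.043]
wrist_force: [0.7, 0.2, -0.0]
width: 0.997
```

```bash
python3 - <<'E'
from m import *
go([0.463,-0.294,0.30],20)
grab('wrist','w1')
im,P,H,S,V=seg('wrist','w1'); z=P[...,2]
for k,m in (('top',(z>.125)&(z<.14)&(P[...,1]>-.36)),('orange',(H>4)&(H<16)&(S>180)&(z>.033)&(z<.045)),('yellow',(H>20)&(H<33)&(S>150)&(V>100)&(z<.015)&(abs(P[...,0]-.46)<.09)&(abs(P[...,1]+.295)<.075))):
    Q=P[m]; print(k,rect(Q) if len(Q) else 0)
E
```

```text
t 1.77 tcp [ 0.4621 -0.2946  0.2997] jaw yaw -77.16 tilt xaxis [-1.e-03  3.e-04 -1.e+00] q6 0.73 F [ 0.66  0.21 -0.05] w 0.997
offset cm [-0.03  0.1  -0.04]
turn about tool x (deg) 82.84
offset after turn [-0.03 -0.03 -0.11]
top (array([ 464.6, -294.8]), array([30.2, 30. ]), 29.4, 1014)
orange (array([ 464.8, -294.7]), array([49.8, 49.6]), 29.9, 442)
yellow (array([ 462.2, -296.7]), array([101. ,  99.3]), 19.3, 971)
```

View pics/w1.png

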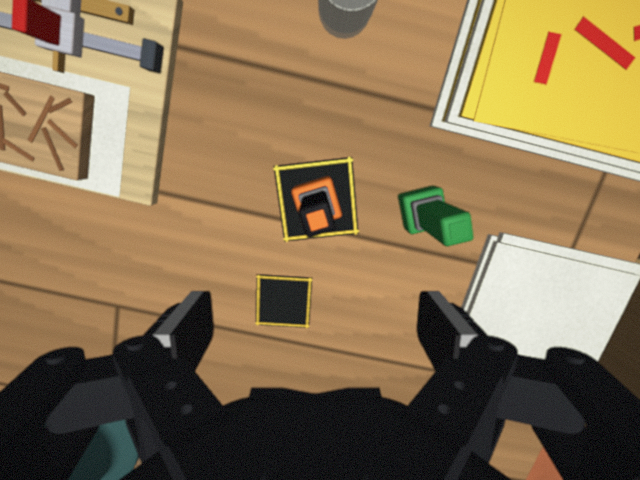

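Wrist view: the orange scanner (317,205) is on the 100 mm pad, and the small pad and green look-alike are clear of it. The measured sizes match (30, 50 and 100 mm). Scanner at (0.4647, -0.2948), yaw 29.5°.

Call:
{"method": "carry_out", "body": {"offset": [[0, 0, 0], [0, 0, 0], [0, 0, 0], [0, 0.11, 0.07], [0, 0.11, 0.07]], "delta_rot": [[-5.55, 0, 0], [-5.55, 0, 0], [-5.55, 0, 0], [0, 0, 0], [0, 0, 0]]}}

```text
time: 2.23
tool_pos: [0.4652, -0.2945, 0.3002]
tcp_rot: [0.824, 1.409, -0.824]
wrist_force: [-0.6, -0.3, -0.4]
width: 0.999
```

Call:
{"method": "carry_out", "body": {"offset": [[2.5, 0, 0], [3, 0, 0], [2.5, 0, 0], [2, 0, 0], [1, 0, 0]], "delta_rot": [[0, 0, 0], [0, 0, 0], [0, 0, 0], [0, 0, 0], [0, 0, 0]]}}

```text
time: 2.65
tool_pos: [0.4638, -0.2931, 0.1868]
tcp_rot: [0.824, 1.415, -0.824]
wrist_force: [-1.2, 1.0, -0.1]
width: 1.0
```

```bash
python3 - <<'E'
from m import *
go([0.4647,-0.2948,0.081],-60.5)
grab('wrist','w2')
im,P,H,S,V=seg('wrist','w2'); z=P[...,2]
for k,m in (('top',(z>.125)&(z<.14)&(abs(P[...,0]-.465)<.03)&(abs(P[...,1]+.295)<.03)),):
    Q=P[m]; print(k,rect(Q) if len(Q) else 0)
E
```

```text
t 2.65 tcp [ 0.4638 -0.2931  0.1868] jaw yaw -60.58 tilt xaxis [-0.0042  0.0029 -1.    ] q6 0.45 F [-1.16  0.98 -0.14] w 1.0
offset cm [10.58  0.02  0.24]
turn about tool x (deg) -0.08
offset after turn [1.058e+01 1.000e-02 2.400e-01]
top (array([ 465.2, -294.4]), array([29.1, 29.9]), 29.3, 2283)
```

Call:
{"method": "carry_out", "body": {"offset": [[2, 0, 0], [2.5, 0, 0], [2.5, 0, 0], [2, 0, 0], [1.0, 0, 0]], "delta_rot": [[0, 0, 0], [0, 0, 0], [0, 0, 0], [0, 0, 0], [0, 0, 0]]}}

```text
time: 3.12
tool_pos: [0.4649, -0.2936, 0.0887]
tcp_rot: [0.823, 1.412, -0.822]
wrist_force: [0.1, -0.1, 0.1]
width: 1.0
```

Call:
{"method": "carry_out", "body": {"offset": [[0.8, 0, 0], [0, 0, 0], [0, 0, 0], [0, 0, 0], [0, 0, 0]], "delta_rot": [[0, 0, 0], [0, 0, 0], [0, 0, 0], [0, 0, 0], [0, 0, 0]]}}

```text
time: 3.53
tool_pos: [0.4667, -0.2947, 0.0839]
tcp_rot: [0.821, 1.407, -0.821]
wrist_force: [0.0, 0.0, 0.1]
width: 1.003
```

```bash
python3 - <<'E'
from h import *
go([0.4647,-0.2948,0.081],-60.5)
E
```

```text
t 3.53 tcp [ 0.4667 -0.2947  0.0839] jaw yaw -60.42 tilt xaxis [ 0.0024 -0.0016 -1.    ] q6 0.45 F [0.01 0.01 0.14] w 1.003
offset cm [ 0.29 -0.18 -0.09]
turn about tool x (deg) 0.08
offset after turn [ 0.29 -0.18 -0.09]
```

Small centring correction, then close.

Call:
{"method": "carry_out", "body": {"offset": [[0.2, -0.15, -0.08], [0, 0, 0], [0, 0, 0], [0, 0, 0], [0, 0, 0]], "delta_rot": [[0, 0, 0], [0, 0, 0], [0, 0, 0], [0, 0, 0], [0, 0, 0]]}}

```text
time: 3.95
tool_pos: [0.4639, -0.294, 0.0804]
tcp_rot: [0.821, 1.41, -0.821]
wrist_force: [0.5, 0.3, -0.3]
width: 1.001
```

Call:
{"method": "carry_out", "body": {"offset": [[0, 0, 0], [0, 0, 0], [0, 0, 0], [0, 0, 0], [0, 0, 0]], "delta_rot": [[0, 0, 0], [0, 0, 0], [0, 0, 0], [0, 0, 0], [0, 0, 0]], "fingers": -1, "newtons": 45}}

```text
time: 4.37
tool_pos: [0.464, -0.294, 0.0803]
tcp_rot: [0.821, 1.41, -0.821]
wrist_force: [-1.6, 0.1, -0.7]
width: 0.348
```

Call:
{"method": "carry_out", "body": {"offset": [[0, 0, 0], [0, 0, 0], [0, 0, 0], [0, 0, 0], [0, 0, 0]], "delta_rot": [[0, 0, 0], [0, 0, 0], [0, 0, 0], [0, 0, 0], [0, 0, 0]]}}

```text
time: 4.78
tool_pos: [0.464, -0.294, 0.0803]
tcp_rot: [0.821, 1.41, -0.821]
wrist_force: [0.1, -0.8, 0.5]
width: 0.345
```

Call:
{"method": "carry_out", "body": {"offset": [[0, 0, 0], [0, 0, 0], [0, 0, 0], [0, 0, 0], [0, 0, 0]], "delta_rot": [[0, 0, 0], [0, 0, 0], [0, 0, 0], [0, 0, 0], [0, 0, 0]]}}

```text
time: 5.2
tool_pos: [0.464, -0.294, 0.0803]
tcp_rot: [0.821, 1.41, -0.821]
wrist_force: [0.5, -0.0, -0.6]
width: 0.347
```

```bash
python3 - <<'E'
from h import *
go([0.4647,-0.2948,0.081],-60.5)
E
```

```text
t 5.2 tcp [ 0.464  -0.294   0.0803] jaw yaw -60.41 tilt xaxis [ 1.e-04 -1.e-04 -1.e+00] q6 0.44 F [ 0.5  -0.01 -0.61] w 0.347
offset cm [-0.07  0.02  0.11]
turn about tool x (deg) 0.09
offset after turn [-0.07  0.02  0.11]
```

Grip width is 29.5 mm, as expected. Next: lift and carry to the label.

Call:
{"method": "carry_out", "body": {"offset": [[-0.5, 0, 0], [-1.5, 0, 0], [-2, 0, 0], [-2, 0, 0], [-2, 0, 0]], "delta_rot": [[0, 0, 0], [0, 0, 0], [0, 0, 0], [0, 0, 0], [0, 0, 0]]}}

```text
time: 5.62
tool_pos: [0.4633, -0.2936, 0.1608]
tcp_rot: [0.821, 1.412, -0.821]
wrist_force: [-0.6, -0.4, -0.8]
width: 0.345
```

Call:
{"method": "carry_out", "body": {"offset": [[-2, 0, 0], [-1.5, 0, 0], [-0.5, 0, 0], [0, 0.32, -0.51], [0, 0.64, -1.02]], "delta_rot": [[0, 0, 0], [0, 0, 0], [0, 0, 0], [0, 0, 0], [0, 0, 0]]}}

```text
time: 6.03
tool_pos: [0.4644, -0.276, 0.1998]
tcp_rot: [0.822, 1.41, -0.822]
wrist_force: [-0.8, 0.4, -1.4]
width: 0.345
```

Call:
{"method": "carry_out", "body": {"offset": [[0, 0.96, -1.53], [0, 1.27, -2.04], [0, 1.27, -2.04], [0, 1.27, -2.04], [0, 1.27, -2.04]], "delta_rot": [[0, 0, 0], [0, 0, 0], [0, 0, 0], [0, 0, 0], [0, 0, 0]]}}

```text
time: 6.45
tool_pos: [0.4677, -0.1592, 0.198]
tcp_rot: [0.821, 1.415, -0.822]
wrist_force: [0.6, 0.2, -2.2]
width: 0.346
```

Call:
{"method": "carry_out", "body": {"offset": [[0, 1.27, -2.04], [0, 1.27, -2.04], [0, 1.27, -2.04], [0, 1.27, -2.04], [0, 1.27, -2.04]], "delta_rot": [[0, 0, 0], [0, 0, 0], [0, 0, 0], [0, 0, 0], [0, 0, 0]]}}

```text
time: 6.87
tool_pos: [0.4722, -0.0395, 0.1981]
tcp_rot: [0.82, 1.414, -0.822]
wrist_force: [-0.2, -0.3, -0.8]
width: 0.342
```

Call:
{"method": "carry_out", "body": {"offset": [[0, 1.27, -2.04], [0, 1.27, -2.04], [0, 1.27, -2.04], [0, 1.27, -2.04], [0, 1.27, -2.04]], "delta_rot": [[0, 0, 0], [0, 0, 0], [0, 0, 0], [0, 0, 0], [0, 0, 0]]}}

```text
time: 7.28
tool_pos: [0.4769, 0.0801, 0.1981]
tcp_rot: [0.819, 1.414, -0.823]
wrist_force: [0.4, 0.2, -1.4]
width: 0.345
```

Call:
{"method": "carry_out", "body": {"offset": [[0, 0.96, -1.53], [0, 0.64, -1.02], [0, 0.32, -0.51], [0, 0, 0], [0, 0, 0]], "delta_rot": [[0, 0, 0], [0, 0, 0], [0, 0, 0], [0, 0, 0], [0, 0, 0]]}}

```text
time: 7.7
tool_pos: [0.4801, 0.1141, 0.1996]
tcp_rot: [0.819, 1.411, -0.822]
wrist_force: [0.4, -0.3, -2.0]
width: 0.344
```

```bash
python3 - <<'E'
from m import *
go([0.481,.1146,.1783],-60.4)
for n in ('wrist','scene','side'): grab(n,n[0]+'3')
v,u=np.mgrid[0:480,0:640]
im,P,H,S,V=seg('wrist','w3'); z=P[...,2]
Q=P[(S<70)&(V>120)&(z>.034)&(z<.05)&(abs(P[...,0]-.481)<.045)&(abs(P[...,1]-.115)<.045)]; print('label',rect(Q) if len(Q) else 0)
for n,t in(('scene','s3'),('side','s3')):
    pass
cv2.imwrite('pics/m3.png',np.hstack([cv2.resize(cv2.imread('pics/w3.png'),(400,300))]))
E
```

```text
t 7.7 tcp [0.4801 0.1141 0.1996] jaw yaw -60.37 tilt xaxis [-1.4e-03 -8.0e-04 -1.0e+00] q6 1.24 F [ 0.39 -0.34 -2.03] w 0.344
offset cm [2.13 0.11 0.  ]
turn about tool x (deg) 0.03
offset after turn [2.13 0.11 0.  ]
label (array([480.7, 121.6]), array([45.9, 88.2]), 88.7, 753)
```

View pics/w3.png

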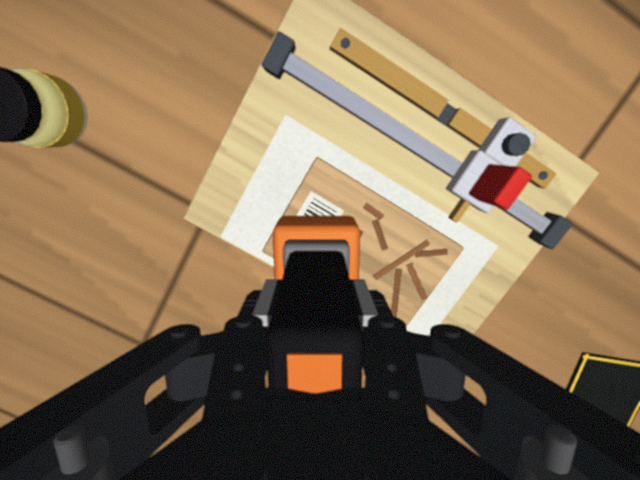

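The wrist view shows the scanner held upright just above the label (its corner shows at 318,205). It also shows the groove at (449,113) and the tab top near (510,183). I lower to 6 cm and hold.

Call:
{"method": "carry_out", "body": {"offset": [[0.5, 0.05, 0], [1.0, 0.05, 0], [0.6, 0, 0], [0, 0, 0], [0, 0, 0]], "delta_rot": [[0, 0, 0], [0, 0, 0], [0, 0, 0], [0, 0, 0], [0, 0, 0]]}}

```text
time: 8.27
tool_pos: [0.4808, 0.1145, 0.1781]
tcp_rot: [0.82, 1.412, -0.823]
wrist_force: [-0.1, 1.0, -1.9]
width: 0.339
```

Call:
{"method": "carry_out", "body": {"offset": [[0, 0, 0], [0, 0, 0], [0, 0, 0], [0, 0, 0], [0, 0, 0]], "delta_rot": [[0, 0, 0], [0, 0, 0], [0, 0, 0], [0, 0, 0], [0, 0, 0]]}}

```text
time: 8.68
tool_pos: [0.4818, 0.1149, 0.1796]
tcp_rot: [0.821, 1.41, -0.821]
wrist_force: [0.4, 0.8, -1.0]
width: 0.341
```

```bash
python3 - <<'E'
from m import *
go([0.481,.1146,.1783],-60.4)
for n in ('scene','side'): grab(n,n+'4')
v,u=np.mgrid[0:480,0:640]
for n in ('scene','side'):
    im,P,H,S,V=seg(n,n+'4'); z=P[...,2]
    near=(abs(P[...,0]-.481)<.05)&(abs(P[...,1]-.115)<.05)
    Q=P[near&(H>4)&(H<16)&(S>180)&(z>.09)&(z<.15)]; print(n,'orange zmin/max',np.percentile(Q[:,2],[2,98]).round(4),rect(Q))
    Q=P[near&(S<70)&(V>150)&(z>.036)&(z<.047)]; print('label',rect(Q) if len(Q) else 0)
im,P,H,S,V=seg('wrist','w3')
z=P[...,2]
b=(H>14)&(H<28)&(S>140)&(z>.027)&(z<.037)&(P[...,0]>.6)&(P[...,0]<.65); print('brass',rect(P[b]))
for a in ((449,113),(345,43),(545,175),(280,55),(552,230)): print(a,P[a[1],a[0]].round(4))
r=((H<6)|(H>174))&(S>180)&(z>.094)&(z<.104)&(P[...,0]>.54); print('tabtop',rect(P[r]),np.median(z[r]))
g=(z<.029)&(abs(P[...,0]-.6185)<.006)&(P[...,1]>.03)&(P[...,1]<.12)&(z>.019); print('groove',P[g].mean(0).round(4),g.sum(),rect(P[g]))
l=(S<50)&(z>.06)&(z<.07)&(P[...,0]>.55)&(P[...,0]<.66)&(P[...,1]<.05);print('arm top',rect(P[l]) if l.sum() else 0)
E
```

```text
t 8.68 tcp [0.4818 0.1149 0.1796] jaw yaw -60.41 tilt xaxis [ 5.e-04  1.e-04 -1.e+00] q6 1.24 F [ 0.45  0.78 -1.01] w 0.341
offset cm [ 0.13 -0.08 -0.01]
turn about tool x (deg) -0.01
offset after turn [ 0.13 -0.08 -0.01]
scene orange zmin/max [0.1083 0.1389] (array([482.6, 115.4]), array([51.3, 49.5]), 30.1, 515)
label (array([480. , 114.3]), array([35.3, 45.9]), 88.7, 186)
side orange zmin/max [0.1102 0.1398] (array([479.3, 116.2]), array([47.7, 47.4]), 29.8, 428)
label (array([494.3, 117.7]), array([41.7, 73.2]), 89.2, 270)
brass (array([619.9,  62. ]), array([227.8,  15.9]), 89.1, 1716)
(449, 113) [0.6222 0.0591 0.0232]
(345, 43) [0.6219 0.1669 0.0327]
(545, 175) [ 0.6197 -0.0437  0.0338]
(280, 55) [0.5866 0.2073 0.0403]
(552, 230) [ 0.5819 -0.0754  0.0431]
tabtop (array([583.7,  10.7]), array([13.4, 29.6]), 87.3, 780) 0.09757241745869262
groove [0.6155 0.0774 0.0234] 405 (array([618.5,  83.5]), array([11.9, 72.9]), 0.0, 405)
arm top (array([599.1,  11.7]), array([16.6, 59.7]), 84.8, 459)
```

Call:
{"method": "carry_out", "body": {"offset": [[0, 0, 0], [0, 0, 0], [0, 0, 0], [0, 0, 0], [0, 0, 0]], "delta_rot": [[0, 0, 0], [0, 0, 0], [0, 0, 0], [0, 0, 0], [0, 0, 0]]}}

```text
time: 9.2
tool_pos: [0.4816, 0.1148, 0.1793]
tcp_rot: [0.821, 1.41, -0.821]
wrist_force: [0.8, -0.9, -1.5]
width: 0.344
```

Call:
{"method": "carry_out", "body": {"offset": [[0, 0, 0], [0, 0, 0], [0, 0, 0], [0, 0, 0], [0, 0, 0]], "delta_rot": [[0, 0, 0], [0, 0, 0], [0, 0, 0], [0, 0, 0], [0, 0, 0]]}}

```text
time: 9.62
tool_pos: [0.4816, 0.1149, 0.1793]
tcp_rot: [0.821, 1.41, -0.821]
wrist_force: [0.2, 0.3, -1.9]
width: 0.346
```

Call:
{"method": "carry_out", "body": {"offset": [[0, 0, 0], [0, 0, 0], [0, 0, 0], [0, 0, 0], [0, 0, 0]], "delta_rot": [[0, 0, 0], [0, 0, 0], [0, 0, 0], [0, 0, 0], [0, 0, 0]]}}

```text
time: 10.03
tool_pos: [0.4816, 0.1148, 0.1793]
tcp_rot: [0.821, 1.41, -0.821]
wrist_force: [0.0, -0.2, -0.7]
width: 0.345
```

Call:
{"method": "carry_out", "body": {"offset": [[0, 0, 0], [0, 0, 0], [0, 0, 0], [0, 0, 0], [0, 0, 0]], "delta_rot": [[0, 0, 0], [0, 0, 0], [0, 0, 0], [0, 0, 0], [0, 0, 0]]}}

```text
time: 10.45
tool_pos: [0.4816, 0.1149, 0.1793]
tcp_rot: [0.821, 1.41, -0.821]
wrist_force: [-0.5, -0.2, -1.5]
width: 0.345
```

Call:
{"method": "carry_out", "body": {"offset": [[0, 0, 0], [0, 0, 0], [0, 0, 0], [0, 0, 0], [0, 0, 0]], "delta_rot": [[0, 0, 0], [0, 0, 0], [0, 0, 0], [0, 0, 0], [0, 0, 0]]}}

```text
time: 10.87
tool_pos: [0.4816, 0.1148, 0.1793]
tcp_rot: [0.821, 1.41, -0.821]
wrist_force: [-0.4, -0.2, -1.6]
width: 0.344
```

Call:
{"method": "carry_out", "body": {"offset": [[0, 0, 0], [0, 0, 0], [0, 0, 0], [0, 0, 0], [0, 0, 0]], "delta_rot": [[0, 0, 0], [0, 0, 0], [0, 0, 0], [0, 0, 0], [0, 0, 0]]}}

```text
time: 11.28
tool_pos: [0.4816, 0.1149, 0.1793]
tcp_rot: [0.821, 1.41, -0.821]
wrist_force: [0.5, 1.0, -1.0]
width: 0.344
```

Held still from about 8.3 to 11.3 s. Scene and side views put the scanner head at (481,116) against the label at (480,114), with the window about 6 cm above it. Next: return to the pad.

Call:
{"method": "carry_out", "body": {"offset": [[-0.7, 0, 0], [-1.4, 0, 0], [0, -0.32, 0.51], [0, -0.65, 1.02], [0, -0.97, 1.53]], "delta_rot": [[0, 0, 0], [0, 0, 0], [0, 0, 0], [0, 0, 0], [0, 0, 0]]}}

```text
time: 11.7
tool_pos: [0.4798, 0.0784, 0.2003]
tcp_rot: [0.82, 1.41, -0.819]
wrist_force: [0.4, -0.1, -1.5]
width: 0.348
```

Call:
{"method": "carry_out", "body": {"offset": [[0, -1.3, 2.045], [0, -1.3, 2.045], [0, -1.3, 2.045], [0, -1.3, 2.045], [0, -1.3, 2.045]], "delta_rot": [[0, 0, 0], [0, 0, 0], [0, 0, 0], [0, 0, 0], [0, 0, 0]]}}

```text
time: 12.12
tool_pos: [0.4728, -0.0444, 0.1997]
tcp_rot: [0.821, 1.411, -0.822]
wrist_force: [-0.3, -1.4, -0.9]
width: 0.347
```

Call:
{"method": "carry_out", "body": {"offset": [[0, -1.3, 2.045], [0, -1.3, 2.045], [0, -1.3, 2.045], [0, -1.3, 2.045], [0, -1.3, 2.045]], "delta_rot": [[0, 0, 0], [0, 0, 0], [0, 0, 0], [0, 0, 0], [0, 0, 0]]}}

```text
time: 12.53
tool_pos: [0.4665, -0.1653, 0.1996]
tcp_rot: [0.821, 1.411, -0.822]
wrist_force: [-0.4, 0.6, -1.2]
width: 0.346
```

Call:
{"method": "carry_out", "body": {"offset": [[0, -1.3, 2.045], [0, -1.3, 2.045], [0, -1.3, 2.045], [0, -1.3, 2.045], [0, -0.97, 1.53]], "delta_rot": [[0, 0, 0], [0, 0, 0], [0, 0, 0], [0, 0, 0], [0, 0, 0]]}}

```text
time: 12.95
tool_pos: [0.4606, -0.2808, 0.1996]
tcp_rot: [0.821, 1.411, -0.823]
wrist_force: [-0.0, 0.6, -0.5]
width: 0.346
```

Call:
{"method": "carry_out", "body": {"offset": [[0, -0.65, 1.02], [0, -0.32, 0.51], [0, 0, 0], [0, 0, 0], [0, 0, 0]], "delta_rot": [[0, 0, 0], [0, 0, 0], [0, 0, 0], [0, 0, 0], [0, 0, 0]]}}

```text
time: 13.37
tool_pos: [0.461, -0.2954, 0.2]
tcp_rot: [0.821, 1.411, -0.82]
wrist_force: [0.2, 0.1, -0.8]
width: 0.345
```

```bash
python3 - <<'E'
from h import *
go([0.4617,-.2961,.081],-60.4)
E
```

```text
t 13.37 tcp [ 0.461  -0.2954  0.2   ] jaw yaw -60.38 tilt xaxis [-4.e-04  8.e-04 -1.e+00] q6 0.44 F [ 0.23  0.11 -0.81] w 0.345
offset cm [11.9   0.03  0.1 ]
turn about tool x (deg) 0.02
offset after turn [11.9   0.03  0.1 ]
```

Call:
{"method": "carry_out", "body": {"offset": [[1.5, 0, 0.05], [2.5, 0, 0], [2.5, 0, 0], [2.0, 0, 0], [1.5, 0, 0]], "delta_rot": [[0, 0, 0], [0, 0, 0], [0, 0, 0], [0, 0, 0], [0, 0, 0]]}}

```text
time: 13.78
tool_pos: [0.4606, -0.2948, 0.0983]
tcp_rot: [0.82, 1.413, -0.82]
wrist_force: [-0.2, -0.1, -1.4]
width: 0.347
```

Call:
{"method": "carry_out", "body": {"offset": [[1.0, 0, 0], [0.4, 0, 0], [0, 0, 0], [0, 0, 0], [0, 0, 0]], "delta_rot": [[0, 0, 0], [0, 0, 0], [0, 0, 0], [0, 0, 0], [0, 0, 0]]}}

```text
time: 14.2
tool_pos: [0.4624, -0.2973, 0.0877]
tcp_rot: [0.82, 1.408, -0.821]
wrist_force: [0.1, 0.5, -1.1]
width: 0.344
```

```bash
python3 - <<'E'
from h import *
go([0.4617,-.2961,.0803],-60.4)
E
```

```text
t 14.2 tcp [ 0.4624 -0.2973  0.0877] jaw yaw -60.39 tilt xaxis [ 0.0021 -0.0014 -1.    ] q6 0.44 F [ 0.06  0.47 -1.09] w 0.344
offset cm [ 0.74 -0.01 -0.14]
turn about tool x (deg) 0.01
offset after turn [ 0.74 -0.01 -0.14]
```

Call:
{"method": "carry_out", "body": {"offset": [[0.25, 0, 0], [0.15, 0, 0], [0.05, 0, 0], [0, 0, 0], [0, 0, 0]], "delta_rot": [[0, 0, 0], [0, 0, 0], [0, 0, 0], [0, 0, 0], [0, 0, 0]]}}

```text
time: 14.62
tool_pos: [0.4614, -0.2968, 0.0818]
tcp_rot: [0.821, 1.41, -0.821]
wrist_force: [0.0, -1.3, -1.5]
width: 0.342
```

Call:
{"method": "carry_out", "body": {"offset": [[0, 0, 0], [0, 0, 0], [0, 0, 0], [0, 0, 0], [0, 0, 0]], "delta_rot": [[0, 0, 0], [0, 0, 0], [0, 0, 0], [0, 0, 0], [0, 0, 0]]}}

```text
time: 15.03
tool_pos: [0.4614, -0.2968, 0.0818]
tcp_rot: [0.821, 1.41, -0.821]
wrist_force: [0.7, 0.5, -0.7]
width: 0.344
```

```bash
python3 - <<'E'
from h import *
go([0.4617,-.2961,.0803],-60.4)
E
```

```text
t 15.03 tcp [ 0.4614 -0.2968  0.0818] jaw yaw -60.41 tilt xaxis [-0. -0. -1.] q6 0.44 F [ 0.7   0.49 -0.74] w 0.344
offset cm [ 0.15  0.06 -0.05]
turn about tool x (deg) -0.01
offset after turn [ 0.15  0.06 -0.05]
```

Call:
{"method": "carry_out", "body": {"offset": [[0.1, 0.03, -0.03], [0.04, 0, 0], [0, 0, 0], [0, 0, 0], [0, 0, 0]], "delta_rot": [[0, 0, 0], [0, 0, 0], [0, 0, 0], [0, 0, 0], [0, 0, 0]]}}

```text
time: 15.45
tool_pos: [0.4615, -0.2963, 0.0803]
tcp_rot: [0.821, 1.41, -0.821]
wrist_force: [0.5, -0.3, -1.4]
width: 0.344
```

Call:
{"method": "carry_out", "body": {"offset": [[0, 0, 0], [0, 0, 0], [0, 0, 0], [0, 0, 0], [0, 0, 0]], "delta_rot": [[0, 0, 0], [0, 0, 0], [0, 0, 0], [0, 0, 0], [0, 0, 0]]}}

```text
time: 15.87
tool_pos: [0.4615, -0.2964, 0.0804]
tcp_rot: [0.821, 1.41, -0.821]
wrist_force: [0.6, 1.0, -1.2]
width: 0.346
```

Call:
{"method": "carry_out", "body": {"offset": [[0.05, 0, 0], [0, 0, 0], [0, 0, 0], [0, 0, 0], [0, 0, 0]], "delta_rot": [[0, 0, 0], [0, 0, 0], [0, 0, 0], [0, 0, 0], [0, 0, 0]]}}

```text
time: 16.28
tool_pos: [0.4616, -0.2964, 0.0802]
tcp_rot: [0.821, 1.41, -0.821]
wrist_force: [-1.5, 0.5, 2.9]
width: 0.345
```

Call:
{"method": "carry_out", "body": {"offset": [[0.03, 0, 0], [0, 0, 0], [0, 0, 0], [0, 0, 0], [0, 0, 0]], "delta_rot": [[0, 0, 0], [0, 0, 0], [0, 0, 0], [0, 0, 0], [0, 0, 0]]}}

```text
time: 16.7
tool_pos: [0.4617, -0.2965, 0.0802]
tcp_rot: [0.821, 1.41, -0.821]
wrist_force: [-1.4, 0.6, 6.0]
width: 0.345
```

It is on the pad, pushing lightly. I release, then rise.

Call:
{"method": "carry_out", "body": {"offset": [[-0.05, 0, 0], [0, 0, 0], [0, 0, 0], [0, 0, 0], [0, 0, 0]], "delta_rot": [[0, 0, 0], [0, 0, 0], [0, 0, 0], [0, 0, 0], [0, 0, 0]]}}

```text
time: 17.12
tool_pos: [0.4616, -0.2964, 0.0802]
tcp_rot: [0.821, 1.41, -0.821]
wrist_force: [0.1, 1.6, 4.1]
width: 0.348
```

Call:
{"method": "carry_out", "body": {"offset": [[0, 0, 0], [0, 0, 0], [0, 0, 0], [0, 0, 0], [0, 0, 0]], "delta_rot": [[0, 0, 0], [0, 0, 0], [0, 0, 0], [0, 0, 0], [0, 0, 0]], "fingers": 1}}

```text
time: 17.53
tool_pos: [0.4615, -0.2964, 0.0799]
tcp_rot: [0.821, 1.41, -0.821]
wrist_force: [-0.5, 0.3, -0.7]
width: 0.997
```

Call:
{"method": "carry_out", "body": {"offset": [[0, 0, 0], [0, 0, 0], [-1, 0, 0], [-2, 0, 0], [-3, 0, 0]], "delta_rot": [[0, 0, 0], [0, 0, 0], [0, 0, 0], [0, 0, 0], [0, 0, 0]]}}

```text
time: 17.95
tool_pos: [0.4594, -0.2949, 0.1383]
tcp_rot: [0.822, 1.417, -0.821]
wrist_force: [0.7, 0.1, 0.0]
width: 1.0
```

Call:
{"method": "carry_out", "body": {"offset": [[-3, 0, 0], [-3, 0, 0], [-2, 0, 0], [-1, 0, 0], [0, 0, 0]], "delta_rot": [[0, 0, 0], [0, 0, 0], [0, 0, 0], [0, 0, 0], [0, 0, 0]]}}

```text
time: 18.37
tool_pos: [0.4631, -0.2975, 0.234]
tcp_rot: [0.82, 1.404, -0.821]
wrist_force: [0.1, -0.8, 0.4]
width: 0.999
```

```bash
python3 - <<'E'
from m import *
grab('wrist','w5'); grab('scene','scene5')
im,P,H,S,V=seg('wrist','w5'); z=P[...,2]
nr=(abs(P[...,0]-.463)<.09)&(abs(P[...,1]+.296)<.075)
for k,m in (('top',(z>.125)&(z<.14)&(abs(P[...,0]-.463)<.03)&(abs(P[...,1]+.296)<.03)),('orange',nr&(H>4)&(H<16)&(S>180)&(z>.033)&(z<.045)),('yellow',nr&(H>20)&(H<33)&(S>150)&(V>100)&(z<.015))):
    Q=P[m]; print(k,rect(Q) if len(Q) else 0, np.median(Q[:,2]))
# rail/stop refine from w3
im,P,H,S,V=seg('wrist','w3'); x,y,z=P[...,0],P[...,1],P[...,2]
r=((H<6)|(H>174))&(S>180)&(z>.094)&(z<.104)&(x>.54)
print('tab',P[r].mean(0))
# bar along-y height profile
b=(abs(x-.619)<.006)&(y>.02)&(y<.18)
for a in np.arange(.03,.1,.003):
    q=z[b&(y>=a)&(y<a+.003)]; print(round(a,3),np.median(q).round(4) if len(q) else None,len(q),end='; ')
go([0.5837,.0107,.23],87.5-180)
E
```

```text
top (array([ 461.9, -296.1]), array([29.8, 29.9]), 29.9, 1564) 0.1335679979849024
orange (array([ 462.2, -295.6]), array([48.4, 49.5]), 29.5, 595) 0.03696623692940795
yellow (array([ 463.3, -295.9]), array([99. , 99.3]), 18.8, 1147) 0.0041240728239488045
tab [0.58354003 0.01146635 0.09739845]
0.03 0.0318 48; 0.033 0.0319 48; 0.036 0.0318 50; 0.039 0.0319 50; 0.042 0.0319 52; 0.045 0.0319 51; 0.048 0.0318 51; 0.051 0.0317 46; 0.054 0.0302 98; 0.057 0.0227 50; 0.06 0.0228 46; 0.063 0.0229 41; 0.066 0.0314 21; 0.069 0.0319 50; 0.072 0.0318 58; 0.075 0.0317 52; 0.078 0.0316 54; 0.081 0.032 54; 0.084 0.0318 61; 0.087 0.0316 62; 0.09 0.0315 60; 0.093 0.0316 63; 0.096 0.0315 65; 0.099 0.0315 64; t 18.47 tcp [ 0.4612 -0.2962  0.2297] jaw yaw -60.41 tilt xaxis [-3.e-04  2.e-04 -1.e+00] q6 0.44 F [-0.31 -0.27  0.08] w 1.001
offset cm [ -0.03  25.8  -20.64]
turn about tool x (deg) 32.09
offset after turn [-2.000e-02  1.090e+01 -3.119e+01]
```

The scanner stands centred on the pad within 1–2 mm, upright. The groove centre from the depth profile is at y≈0.061 and the tab is at (0.5837, 0.0107), so about 51 mm of travel. Next: move over the tab and turn.

Call:
{"method": "carry_out", "body": {"offset": [[0, 2.15, -1.72], [0, 2.15, -1.72], [0, 2.15, -1.72], [0, 2.15, -1.72], [0, 2.15, -1.72]], "delta_rot": [[0, 0, 0], [0, 0, 0], [0, 0, 0], [0, 0, 0], [0, 0, 0]]}}

```text
time: 18.88
tool_pos: [0.5112, -0.1668, 0.2271]
tcp_rot: [0.821, 1.415, -0.823]
wrist_force: [-0.6, -0.7, 0.4]
width: 0.998
```

Call:
{"method": "carry_out", "body": {"offset": [[0, 2.15, -1.72], [0, 2.15, -1.72], [0, 2.15, -1.72], [0, 2.15, -1.72], [0, 2.15, -1.72]], "delta_rot": [[0, 0, 0], [0, 0, 0], [0, 0, 0], [0, 0, 0], [0, 0, 0]]}}

```text
time: 19.3
tool_pos: [0.5622, -0.0392, 0.227]
tcp_rot: [0.82, 1.415, -0.823]
wrist_force: [-0.3, -0.3, 0.1]
width: 0.999
```

Call:
{"method": "carry_out", "body": {"offset": [[0, 2.15, -1.72], [0, 2.15, -1.72], [0, 0, 0], [0, 0, 0], [0, 0, 0]], "delta_rot": [[0, 0, 0], [0, 0, 0], [6.1, 0, 0], [6.1, 0, 0], [6.1, 0, 0]]}}

```text
time: 19.72
tool_pos: [0.5824, 0.0114, 0.2267]
tcp_rot: [1.063, 1.299, -1.069]
wrist_force: [-0.1, 0.1, -0.7]
width: 0.997
```

Call:
{"method": "carry_out", "body": {"offset": [[0, 0, 0], [0, 0, 0], [0, 0, 0], [0, 0, 0], [0, 0, 0]], "delta_rot": [[6.1, 0, 0], [6.1, 0, 0], [0, 0, 0], [0, 0, 0], [0, 0, 0]]}}

```text
time: 20.13
tool_pos: [0.5831, 0.0105, 0.2284]
tcp_rot: [1.218, 1.205, -1.221]
wrist_force: [-0.1, 0.1, 0.0]
width: 0.997
```

```bash
python3 - <<'E'
from m import *
grab('wrist','w6')
im,P,H,S,V=seg('wrist','w6'); x,y,z=P[...,0],P[...,1],P[...,2]
r=((H<6)|(H>174))&(S>180)&(z>.094)&(z<.104)&(x>.54)&(x<.62)
print('tab',rect(P[r]),P[r].mean(0))
b=(H>14)&(H<28)&(S>140)&(z>.027)&(z<.037)&(x>.6)&(x<.65); print('brass',rect(P[b]))
b=(abs(x-.619)<.006)&(y>.03)&(y<.1)
for a in np.arange(.045,.08,.002):
    q=z[b&(y>=a)&(y<a+.002)]; print(round(a,3),np.median(q).round(4) if len(q) else None,len(q),end='; ')
go([0.5837,.0107,.061],-90.9)
E
```

```text
tab (array([585. ,   9.9]), array([10.8, 28.6]), 89.1, 483) [0.5852114  0.00994503 0.09773915]
brass (array([620.9,  62.5]), array([227. ,  13.9]), 89.1, 1478)
0.045 0.0317 27; 0.047 0.032 23; 0.049 0.0315 25; 0.051 0.0319 24; 0.053 0.0316 23; 0.055 0.0318 19; 0.057 0.0228 16; 0.059 0.0225 21; 0.061 0.0228 23; 0.063 0.0229 26; 0.065 0.023 24; 0.067 0.0251 43; 0.069 0.0318 27; 0.071 0.0317 26; 0.073 0.0319 25; 0.075 0.0321 25; 0.077 0.0321 26; 0.079 0.0319 24; t 20.18 tcp [0.5834 0.0105 0.2289] jaw yaw -90.8 tilt xaxis [-0.0019  0.     -1.    ] q6 1.56 F [ 0.61 -0.05 -0.48] w 1.001
offset cm [16.79  0.07 -0.02]
turn about tool x (deg) 0.1
offset after turn [16.79  0.07 -0.02]
```

View pics/w6.png

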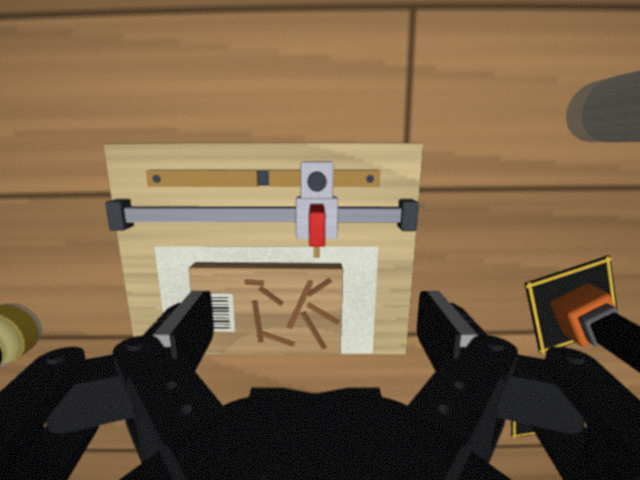

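Wrist view: tab at (317,225), knob at (317,180), groove at (263,178), so about 51–52 mm of travel. The fingers line up with the rail. Next: descend.

Call:
{"method": "carry_out", "body": {"offset": [[2, 0.1, 0], [3, 0, 0], [3, 0, 0], [3, 0, 0], [2, 0, 0]], "delta_rot": [[0, 0, 0], [0, 0, 0], [0, 0, 0], [0, 0, 0], [0, 0, 0]]}}

```text
time: 20.6
tool_pos: [0.583, 0.0105, 0.0969]
tcp_rot: [1.218, 1.205, -1.222]
wrist_force: [-1.5, -0.3, 0.0]
width: 0.998
```

Call:
{"method": "carry_out", "body": {"offset": [[1.5, 0, 0], [1, 0, 0], [0.6, 0, 0], [0, 0, 0], [0, 0, 0]], "delta_rot": [[0, 0, 0], [0, 0, 0], [0, 0, 0], [0, 0, 0], [0, 0, 0]]}}

```text
time: 21.02
tool_pos: [0.5855, 0.0104, 0.0696]
tcp_rot: [1.221, 1.201, -1.22]
wrist_force: [0.7, 0.8, 0.7]
width: 1.0
```

Call:
{"method": "carry_out", "body": {"offset": [[0, 0, 0], [0, 0, 0], [0, 0, 0], [0, 0, 0], [0, 0, 0]], "delta_rot": [[0, 0, 0], [0, 0, 0], [0, 0, 0], [0, 0, 0], [0, 0, 0]]}}

```text
time: 21.43
tool_pos: [0.5853, 0.0105, 0.0697]
tcp_rot: [1.221, 1.201, -1.22]
wrist_force: [-0.9, 0.1, -0.4]
width: 1.0
```

```bash
python3 - <<'E'
from h import *
go([0.5842,.0102,.061],-90.9)
E
```

```text
t 21.43 tcp [0.5853 0.0105 0.0697] jaw yaw -90.91 tilt xaxis [ 0.001 -0.    -1.   ] q6 1.56 F [-0.92  0.15 -0.43] w 1.0
offset cm [ 0.86 -0.11  0.03]
turn about tool x (deg) -0.01
offset after turn [ 0.86 -0.11  0.03]
```

Call:
{"method": "carry_out", "body": {"offset": [[0.5, -0.1, 0.03], [0.3, 0, 0], [0, 0, 0], [0, 0, 0], [0, 0, 0]], "delta_rot": [[0, 0, 0], [0, 0, 0], [0, 0, 0], [0, 0, 0], [0, 0, 0]]}}

```text
time: 21.85
tool_pos: [0.5838, 0.0102, 0.0608]
tcp_rot: [1.221, 1.202, -1.221]
wrist_force: [0.6, 0.4, 0.9]
width: 0.998
```

Call:
{"method": "carry_out", "body": {"offset": [[0, 0, 0], [0, 0, 0], [0, 0, 0], [0, 0, 0], [0, 0, 0]], "delta_rot": [[0, 0, 0], [0, 0, 0], [0, 0, 0], [0, 0, 0], [0, 0, 0]], "fingers": -1, "newtons": 40}}

```text
time: 22.27
tool_pos: [0.584, 0.0102, 0.0612]
tcp_rot: [1.221, 1.202, -1.221]
wrist_force: [-0.3, 0.4, 0.3]
width: 0.297
```

Call:
{"method": "carry_out", "body": {"offset": [[0, 0, 0], [0, 0, 0], [0, 0, 0], [0, 0, 0], [0, 0, 0]], "delta_rot": [[0, 0, 0], [0, 0, 0], [0, 0, 0], [0, 0, 0], [0, 0, 0]]}}

```text
time: 22.68
tool_pos: [0.584, 0.0101, 0.0613]
tcp_rot: [1.221, 1.201, -1.221]
wrist_force: [-1.7, -1.7, 2.0]
width: 0.158
```

Call:
{"method": "carry_out", "body": {"offset": [[0, 0, 0], [0, 0, 0], [0, 0, 0], [0, 0, 0], [0, 0, 0]], "delta_rot": [[0, 0, 0], [0, 0, 0], [0, 0, 0], [0, 0, 0], [0, 0, 0]]}}

```text
time: 23.1
tool_pos: [0.584, 0.0101, 0.0612]
tcp_rot: [1.221, 1.201, -1.221]
wrist_force: [-1.7, -2.0, 3.7]
width: 0.156
```

```bash
python3 - <<'E'
from m import *
go([0.5842,.0102,.061],-90.9)
grab('scene','scene7'); grab('side','side7')
for n in ('scene','side'):
  for t in ('0','7'):
    im,P,H,S,V=seg(n,n+t); x,y,z=P[...,0],P[...,1],P[...,2]
    r=(S<60)&(V>60)&(z>.057)&(z<.072)&(x>.55)&(x<.67)&(y>-.04)&(y<.06); print(n,t,rect(P[r]) if r.sum()>3 else 0)
E
```

```text
t 23.1 tcp [0.584  0.0101 0.0612] jaw yaw -90.91 tilt xaxis [ 1.e-04 -2.e-04 -1.e+00] q6 1.56 F [-1.66 -1.98  3.74] w 0.156
offset cm [ 0.02  0.02 -0.01]
turn about tool x (deg) -0.01
offset after turn [ 0.02  0.02 -0.01]
scene 0 (array([615. ,   9.8]), array([18.1, 33.4]), 87.0, 45)
scene 7 (array([602.1,  10.5]), array([27.6, 51.7]), 73.6, 55)
side 0 (array([597.9,  13.1]), array([65.7, 33.8]), 7.9, 65)
side 7 (array([589.6,  18.2]), array([58.3, 27.7]), 24.8, 18)
```

Tab gripped (13.3 mm). I slide 42 mm, then creep while watching the force.

Call:
{"method": "carry_out", "body": {"offset": [[0, 0, -0.3], [0, 0, -0.5], [0, 0, -0.5], [0, 0, -0.5], [0, 0, -0.5]], "delta_rot": [[0, 0, 0], [0, 0, 0], [0, 0, 0], [0, 0, 0], [0, 0, 0]]}}

```text
time: 23.62
tool_pos: [0.5843, 0.0322, 0.0612]
tcp_rot: [1.22, 1.2, -1.222]
wrist_force: [-1.8, -5.5, 3.8]
width: 0.156
```

Call:
{"method": "carry_out", "body": {"offset": [[0, 0, -0.5], [0, 0, -0.5], [0, 0, -0.5], [0, 0, -0.4], [0, 0, 0]], "delta_rot": [[0, 0, 0], [0, 0, 0], [0, 0, 0], [0, 0, 0], [0, 0, 0]]}}

```text
time: 24.03
tool_pos: [0.5846, 0.0527, 0.0612]
tcp_rot: [1.221, 1.202, -1.221]
wrist_force: [-1.3, -0.2, 3.9]
width: 0.159
```

Call:
{"method": "carry_out", "body": {"offset": [[0, 0, -0.1], [0, 0, -0.1], [0, 0, 0], [0, 0, 0], [0, 0, 0]], "delta_rot": [[0, 0, 0], [0, 0, 0], [0, 0, 0], [0, 0, 0], [0, 0, 0]]}}

```text
time: 24.45
tool_pos: [0.5847, 0.0542, 0.0613]
tcp_rot: [1.221, 1.202, -1.221]
wrist_force: [-1.8, -1.8, 5.4]
width: 0.158
```

Call:
{"method": "carry_out", "body": {"offset": [[0, 0, -0.1], [0, 0, -0.1], [0, 0, 0], [0, 0, 0], [0, 0, 0]], "delta_rot": [[0, 0, 0], [0, 0, 0], [0, 0, 0], [0, 0, 0], [0, 0, 0]]}}

```text
time: 24.87
tool_pos: [0.5847, 0.0564, 0.0613]
tcp_rot: [1.221, 1.202, -1.221]
wrist_force: [-1.2, -1.7, 5.2]
width: 0.155
```

Call:
{"method": "carry_out", "body": {"offset": [[0, 0, -0.1], [0, 0, 0], [0, 0, 0], [0, 0, 0], [0, 0, 0]], "delta_rot": [[0, 0, 0], [0, 0, 0], [0, 0, 0], [0, 0, 0], [0, 0, 0]]}}

```text
time: 25.28
tool_pos: [0.5847, 0.0578, 0.0612]
tcp_rot: [1.222, 1.202, -1.221]
wrist_force: [-1.9, 0.5, 4.9]
width: 0.155
```

Call:
{"method": "carry_out", "body": {"offset": [[0, 0, -0.1], [0, 0, 0], [0, 0, 0], [0, 0, 0], [0, 0, 0]], "delta_rot": [[0, 0, 0], [0, 0, 0], [0, 0, 0], [0, 0, 0], [0, 0, 0]]}}

```text
time: 25.7
tool_pos: [0.5848, 0.059, 0.0612]
tcp_rot: [1.222, 1.202, -1.22]
wrist_force: [-2.3, 0.9, 5.3]
width: 0.154
```

Call:
{"method": "carry_out", "body": {"offset": [[0, 0, -0.1], [0, 0, 0], [0, 0, 0], [0, 0, 0], [0, 0, 0]], "delta_rot": [[0, 0, 0], [0, 0, 0], [0, 0, 0], [0, 0, 0], [0, 0, 0]]}}

```text
time: 26.12
tool_pos: [0.5848, 0.06, 0.0613]
tcp_rot: [1.222, 1.202, -1.22]
wrist_force: [-1.1, 1.3, 5.2]
width: 0.159
```

```bash
python3 - <<'E'
from h import *
go([0.5846,.0620,.061],-90.9)
E
```

```text
t 26.12 tcp [0.5848 0.06   0.0613] jaw yaw -90.92 tilt xaxis [ 2.0e-04  1.3e-03 -1.0e+00] q6 1.65 F [-1.07  1.32  5.2 ] w 0.159
offset cm [ 0.03 -0.02 -0.19]
turn about tool x (deg) -0.02
offset after turn [ 0.03 -0.02 -0.19]
```

The ball has started pulling forward (Fy went from -1.7 to +1.3). I continue in 1 mm steps.

Call:
{"method": "carry_out", "body": {"offset": [[0, 0, -0.1], [0, 0, 0], [0, 0, 0], [0, 0, 0], [0, 0, 0]], "delta_rot": [[0, 0, 0], [0, 0, 0], [0, 0, 0], [0, 0, 0], [0, 0, 0]]}}

```text
time: 26.53
tool_pos: [0.5848, 0.0615, 0.0612]
tcp_rot: [1.223, 1.203, -1.22]
wrist_force: [-2.0, 4.3, 5.4]
width: 0.159
```

Call:
{"method": "carry_out", "body": {"offset": [[0, 0, -0.1], [0, 0, 0], [0, 0, 0], [0, 0, 0], [0, 0, 0]], "delta_rot": [[0, 0, 0], [0, 0, 0], [0, 0, 0], [0, 0, 0], [0, 0, 0]]}}

```text
time: 26.95
tool_pos: [0.5848, 0.0618, 0.0612]
tcp_rot: [1.222, 1.202, -1.221]
wrist_force: [-2.3, 0.3, 4.5]
width: 0.159
```

```bash
python3 - <<'E'
from h import *
go([0.5846,.0620,.061],-90.9)
E
```

```text
t 26.95 tcp [0.5848 0.0618 0.0612] jaw yaw -90.92 tilt xaxis [ 1.e-04  9.e-04 -1.e+00] q6 1.65 F [-2.26  0.25  4.49] w 0.159
offset cm [ 0.02 -0.02 -0.02]
turn about tool x (deg) -0.02
offset after turn [ 0.02 -0.02 -0.02]
```

Call:
{"method": "carry_out", "body": {"offset": [[0, 0, -0.05], [0, 0, 0], [0, 0, 0], [0, 0, 0], [0, 0, 0]], "delta_rot": [[0, 0, 0], [0, 0, 0], [0, 0, 0], [0, 0, 0], [0, 0, 0]]}}

```text
time: 27.37
tool_pos: [0.5848, 0.0618, 0.0612]
tcp_rot: [1.221, 1.202, -1.221]
wrist_force: [-1.5, -0.2, 5.7]
width: 0.156
```

Call:
{"method": "carry_out", "body": {"offset": [[0, 0, -0.05], [0, 0, 0], [0, 0, 0], [0, 0, 0], [0, 0, 0]], "delta_rot": [[0, 0, 0], [0, 0, 0], [0, 0, 0], [0, 0, 0], [0, 0, 0]]}}

```text
time: 27.78
tool_pos: [0.5848, 0.0619, 0.0612]
tcp_rot: [1.221, 1.201, -1.221]
wrist_force: [-1.9, -1.6, 5.1]
width: 0.159
```

The stop holds at y=0.0619 although the command advanced 1 mm. The force swung from +4.3 to -1.6 N, so the ball is seated. Final look.

```bash
python3 - <<'E'
from m import *
go([0.5848,.0619,.0612],-90.9)
grab('scene','scene9'); grab('side','side9')
a=cv2.imread('pics/scene9.png')[80:400,150:500]; b=cv2.imread('pics/side9.png')[80:400,200:480]
cv2.imwrite('pics/f.png',cv2.resize(np.hstack([a,b]),(790,401)))
for n,pts in (('scene',[(188,180),(464,365),(385,435),(356,275)]),):
    d0=np.load('pics/scene0.npz')['im'].astype(int); d9=np.load('pics/scene9.npz')['im'].astype(int)
    for u,v in pts: print((u,v),abs(d0-d9)[v-20:v+20,u-20:u+20].mean().round(2))
E
```

```text
t 27.78 tcp [0.5848 0.0619 0.0612] jaw yaw -90.91 tilt xaxis [-0.e+00 -3.e-04 -1.e+00] q6 1.65 F [-1.93 -1.63  5.11] w 0.159
offset cm [0. 0. 0.]
turn about tool x (deg) -0.01
offset after turn [0. 0. 0.]
(188, 180) 7.1
(464, 365) 4.84
(385, 435) 7.04
(356, 275) 8.05
```

View pics/f.png

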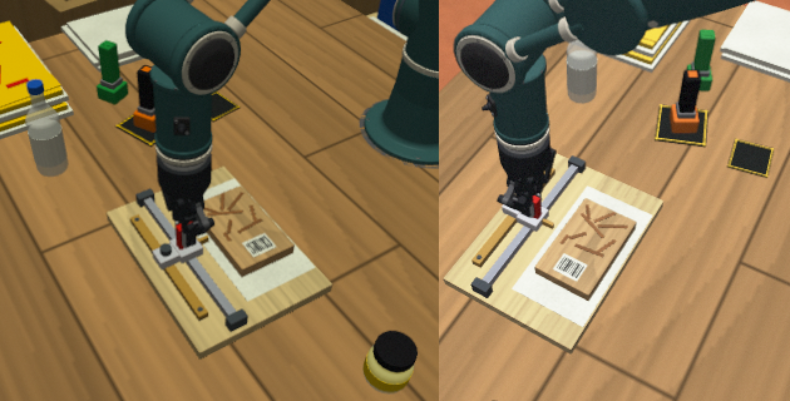

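The final view shows the stop at mid-bar with its arm over the groove (crop 165,250). The scanner is upright on its pad, and the block, bottle and jar have not moved. I hand in.

```bash
python3 -c "
from workcell import *
print(finish_job())"
```

```text
the job is handed in; nothing more can be done
None
```

The job is done and handed in at about 28 s of the 72 s allowed; the hand-in reported no verdict.

- **Scanner:** I held it upright and still for about 2.5 s, with its window about 6 cm above the label. The cameras put it within about 2 mm of the label's middle. I then stood it back on its pad; a measurement after release showed it upright and within about 2 mm of the pad's middle.
- **Stop:** I gripped the red tab and slid the stop about 52 mm. The force along the rail rose to +4.3 N, then fell to −1.6 N. The stop then held at y = 0.0619 m while I commanded 1 mm more, so the ball is seated. That position agrees with the groove centre seen beforehand, 0.061–0.062 m. The gripper is still on the tab at 40 N.
- **Other objects:** In the last pictures the block, bottle and jar look unmoved. The brush is outside those crops, so I checked it only by comparing its patch of the image before and after, which showed no more change than the others.
- **Disagreements and limits:** The side camera's label measurement came out about 13 mm off in x. Its patch was larger than the label, so I used the scene camera's reading, which matched the label's size. The groove could not be seen under the stop at the end, so the seating rests on force and position.

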